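# Load a wafer cassette past the spring gate of an infeed lane

## Robot

A 6-joint arm with a two-finger parallel gripper is mounted at the origin on the work surface. World frame = base frame: x ahead of the robot, y to its left, z up, the work surface at z = 0. Lengths are in m, angles in rad, forces in N, time in s.
With the tool pointing down it reaches from about 0.375 to 0.9 m from the base axis. Payload 3.1 kg.
Tool frame: the origin (TCP) lies midway between the tips of the shut fingers; the grasp point (between the pads) lies behind it (bot.grasp_offset is the x of the grasp point in the tool frame, in m); x points along the fingers, z is the direction in which the jaws open and shut, and the axes are right-handed (so a half turn about x gives the same grasp; the last joint's range is limited). The gripper opens to 87 mm and grips with 3 to 60 N. Pads are 19 mm wide; open, the fingers measure 117 mm over their backs; the gripper's body (75 mm by 190 mm) begins 51 mm behind the grasp point.
Start: joints at [1.097, 0.527, 1.433, -0, 1.181, -0.178], TCP at [0.182, 0.598, 0.223] pointing down, gripper open.
Joint ranges: [-3.08, 3.08], [-0.75, 2.2], [0.22, 2.44], [-1.43, 4.57], [0, 2.65], [-2.85, 2.85]. Speed limits (rad/s): [2.79, 2.79, 3.14, 3.14, 3.14, 3.14].

## Interface

Orientations are given as a unit quaternion [x, y, z, w].
In Python, from workcell import bot, capture, hand_in, nets gives the robot as it stands. Calls block until the motion is done:
- bot.move_pose(position, orientation): joint-space move of the TCP to a pose.
- bot.line_to(position, rotation=None, vel=0.15, f_stop=None): straight line of the TCP; rotation=None keeps the orientation; vel is the mean speed in m/s. With f_stop (N) it stops when the force on the tool has changed by that much, and returns True; else False.
- bot.movej(angles): joint-space move.
- bot.grip(opening, force=None): finger opening in m; force is the grip in N (None keeps the last); returns when the fingers have stopped.
- bot.pause(seconds).
- bot.ik(position, orientation): joint angles nearest the present ones, or None.
- bot.read_state(): the state.
- capture(name): name is "scene" or "top"; returns a dict with "frame" (400x640x3 uint8, red, green, blue), "camera_matrix" (3x3 intrinsics, pixels), "R" (3x3) and "t" (3): a world point X has camera coordinates R X + t. Camera axes: x right, y down, z forward; pixel columns grow to the right and rows downward; lengths in m; the calibration is good to about 2 mm. A picture is of the moment at which its call begins. There is no depth.
A pose or a line that the arm cannot do raises bot.IKError and nothing moves.
- hand_in(): hands the job in, once; it reports no verdict.
Trained networks look in a picture, given as the dict that the camera call returned (one of the last four; its "shot" number tells which), for a name from the list of things; names that differ only in an ending like _2 or _b are one class to them, and where a whole thing is asked for, a point or a joint stands for the part that bears it (a point fixed in the world has none). Each returns a list of dicts, best first, with "p" (0 to 1); they miss things now and then, are a little off and sometimes report something else, mostly with a low value. They report only what shows in the picture. A call takes as long as a camera call.
- nets.recognise(picture, thing): "at" ([x, y, z] in m, in world coordinates, good to about 4 mm: the middle of the surface that is visible of it).
- nets.mark_of(picture, thing): "at" ([x, y, z] in m, in world coordinates, good to about 4 mm: a listed point, or the origin of a listed thing).
The state is a dict: "clock": time; "joint_pos": joint angles; "joint_velocities": joint speeds; "effort": joint torques, N m; "eef_pos": TCP position; "tool_rot": TCP orientation; "wrist_force": force on the tool from outside, world axes, zero at the start; "wrist_torque": the same for the moment, N m; "width": finger opening in m.
Only numpy, scipy, OpenCV 4.12 (cv2) and the standard library are available. Lean on these libraries where they do the work, as an engineer would, in place of code of your own. Each camera call takes 0.05 s, during which the arm holds its last target. There are 200 camera calls.

## Task

Load the black wafer cassette into the pre-aligner, one-handed: with a fingertip press the yellow bar beside the lane right down and keep it held there, so that the red spring gate stays sunk below the deck, while you push the cassette along the lane, over the gate and fully home against the end stop. The gate must never touch the cassette, and the cassette is only slid, not lifted. Once it is home, let the bar go so that the gate springs fully up behind it, and leave the other things on the bench alone.

Things in the scene. Friction and masses are not known exactly. Their poses are not given: they have to be found in the camera images.
- lane: Fixed infeed lane. Origin: on the bench, on the lane's centre line, under the gate. x: along the lane, the way the cassette is pushed; y: left, towards the yellow bar; z up. White deck 45 mm above the bench, x -150 to 92 mm, between aluminium guides (inner faces y = -34 and 34 mm, 5 mm thick, tops z = 61 mm). Base plate 6 mm thick, x -155 to 95, y -80 to 82 mm. The 5 mm gate leaf crosses at x = 0.
- stop (a point): Foot of the end stop's face, on the deck at the lane's far end, centre line (lane x = 79 mm). The stop is 68 mm wide and 38 mm high. Behind it is the white pre-aligner, lane x 96 to 240 mm, 160 mm wide, up to 82 mm above the bench.
- gate (a joint): Hinge of the spring gate (rad). 0 = up, red leaf across the lane; grows as the yellow bar is pressed; stop at 0.25 = fully down, leaf 5 mm under the deck top; from 0.20 it is wholly under. Up, the leaf stands 2 mm above the deck at the right guide, 17 mm at the left. A cassette cannot push it open. A spring always raises it: about 3 N on the bar to start it, 6 N to keep it down.
- hinge (a point): Axis of the gate's hinge shaft at the gate, right of the lane (lane x 0, y -60, z 34 mm). The shaft lies along the lane, lane x -146 to 24 mm, in dark bearing blocks 43 mm high. The leaf runs from here across the lane in the deck's slot and carries the yellow bar at its left end.
- bar_rear (a point): Middle of the yellow bar's top face at its near end. Flat strip 165 x 26 x 4 mm, parallel to the lane (lane x -145 to 20 mm), fixed to the gate: it can be pressed anywhere along it and a fingertip can slide along it. Fully down it is level, top at z = 56 mm (11 mm over the deck), y 46 to 72 mm in the lane's frame; up, it leans in by 0.25 rad, this point 29 mm higher and 9 mm nearer the lane.
- bar_front (a point): Middle of the yellow bar's top face at its far end (lane x = 20 mm). The fingertip that holds the bar down rubs along it: sliding there costs about as much force as pressing (5 to 8 N), the cassette itself 1 to 3 N.
- cassette: Black cassette with ten upright wafers, loose on the deck before the gate, 3 mm to spare at each guide. Origin: centre of its underside; x along its length, the lane's way. 70 mm long, 62 mm wide; flat solid end walls 46 mm high (push the rear one), wafers up to 53 mm. 0.15 to 0.3 kg. Home against the stop its origin is at lane x = 44 mm, its rear wall 9 mm past the gate's middle.
- spare: Empty blue cassette of the same size standing on the bench left of the lane; bystander. Origin: centre of its underside.
- bottle: White squeeze bottle with red cap, 54 mm across, 105 mm high, right of the lane; bystander. Origin: centre of its underside.
- coinbox: Round orange single-wafer box, 70 mm across, 16 mm high, left of the lane; bystander. Origin: centre of its underside.
- tweezers: Steel wafer tweezers, 122 mm long, lying on the bench right of the lane; bystander. Origin: at their middle, on the bench.

How it is judged:
By the outcome, as a careful person would: the job done as asked, in the order asked, and still so for the second after the job is handed in, with the robot touching nothing.
It also fails if it takes over 43 s, if anything falls off the work surface, if the arm or the gripper's body presses on something with over 40 N, if the wrist force passes 120 N, or if a joint passes its speed limit or range.

## Working session

There is one attempt and no reset: what is moved stays moved. The work goes in short steps, each a Python script; the robot and the scene stay as the last script left them, time stands still between calls to the robot, and variables do not carry over. Pictures are saved under pics/ and viewed, about 8 in all and at most 12, crops included, and the job is handed in when it is done.

```bash
mkdir -p pics; ls; python3 - <<'E'
from workcell import bot,capture,nets
import cv2,numpy as np
for n in("scene","top"):
    c=capture(n); cv2.imwrite(f"pics/{n}0.png",c["frame"][:,:,::-1])
    print(n,c["camera_matrix"].tolist(),(-c["R"].T@c["t"]).round(3))
    for t in["lane","stop","hinge","bar_rear","bar_front","cassette","spare","bottle","coinbox","tweezers"]:
        for d in nets.mark_of(c,t)[:2]: print(t,np.round(d["at"],4),round(d["p"],2))
s=bot.read_state();print(s["clock"],s["tool_rot"],s["width"],bot.grasp_offset)
E
```

```text
pics
scene [[432.43411697683223, 0.0, 316.93743198807334], [0.0, 432.43411697683223, 199.32296165637194], [0.0, 0.0, 1.0]] [1.058 0.033 0.796]
lane [ 0.5557 -0.0859 -0.0013] 0.66
stop [ 0.6354 -0.0786  0.0439] 0.63
hinge [ 0.567  -0.1526  0.0362] 0.74
bar_rear [ 0.4082 -0.0636  0.0854] 0.72
bar_front [ 0.5709 -0.0334  0.0862] 0.76
cassette [ 0.4924 -0.0988  0.0445] 0.61
spare [ 0.4316  0.0774 -0.0008] 0.8
spare [ 0.5677 -0.1469  0.0318] 0.75
bottle [ 0.6535 -0.3002 -0.0044] 0.82
bottle [ 0.4091 -0.0632  0.0865] 0.69
coinbox [0.5932 0.107  0.0037] 0.65
tweezers [ 4.774e-01 -3.014e-01  3.000e-04] 0.52
top [[364.6795282228127, 0.0, 318.24291959157983], [0.0, 364.6795282228127, 202.78246816012475], [0.0, 0.0, 1.0]] [0.513 0.039 0.767]
lane [ 0.5558 -0.0891 -0.0014] 0.96
lane [ 0.6343 -0.0737  0.0423] 0.74
stop [ 0.6369 -0.0731  0.0429] 0.77
hinge [ 0.5675 -0.1451  0.0323] 0.95
bar_rear [ 0.4106 -0.064   0.0871] 0.91
bar_front [ 0.5699 -0.0337  0.0854] 0.69
cassette [ 0.4925 -0.0963  0.0419] 0.8
cassette [ 0.4341  0.0703 -0.0007] 0.17
spare [0.4326 0.0726 0.0008] 0.79
bottle [ 0.6534 -0.3018  0.0014] 0.69
coinbox [ 0.5979  0.1041 -0.0031] 0.75
coinbox [ 0.4758 -0.2971  0.001 ] 0.5
tweezers [ 0.4756 -0.2987  0.    ] 0.73
tweezers [ 0.6356 -0.0719  0.0418] 0.46
1.1 [-0.42115361  0.56799449  0.42115121  0.56801722] 0.08702804008878762 -0.0187
```

View pics/scene0.png

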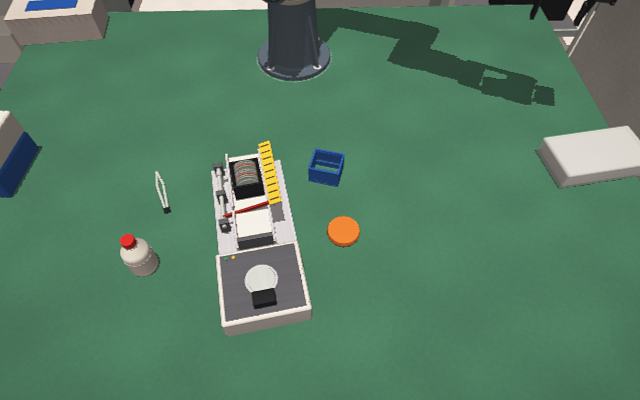

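View pics/top0.png

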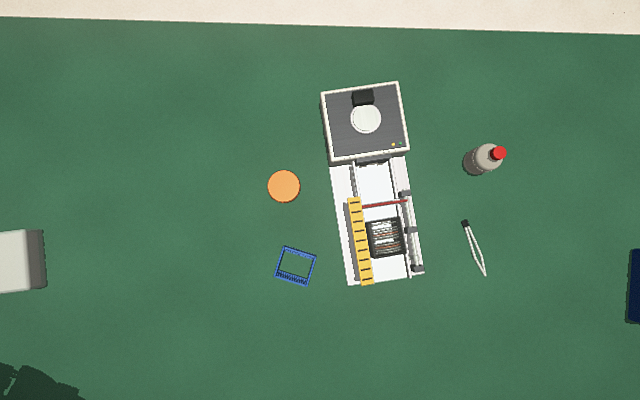

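The pictures agree with the nets: the lane lies at about 10° yaw, with the bar on the robot's left and the cassette before the red gate (top view about (384,237)). Next I'll fit the lane's pose and check it with an overlay.

```bash
cat > h.py <<'E'
from workcell import bot,capture,nets,hand_in
import cv2,numpy as np,json
from scipy.optimize import least_squares
from scipy.spatial.transform import Rotation as Ro
P={"lane":(0,0,0),"stop":(.079,0,.045),"hinge":(0,-.06,.034),"bar_rear":(-.145,.05,.085),"bar_front":(.02,.05,.085)}
def L2W(p,l): 
    p=np.asarray(p,float); c,s=np.cos(l[2]),np.sin(l[2])
    return np.stack([l[0]+c*p[...,0]-s*p[...,1],l[1]+s*p[...,0]+c*p[...,1],p[...,2]],-1)
def W2L(w,l):
    d=np.asarray(w,float)-[l[0],l[1],0]; c,s=np.cos(l[2]),np.sin(l[2])
    return np.array([c*d[0]+s*d[1],-s*d[0]+c*d[1],d[2]])
def px(c,w): return cv2.projectPoints(np.asarray(w,float).reshape(-1,3),cv2.Rodrigues(c["R"])[0],c["t"],c["camera_matrix"],None)[0][:,0]
E
python3 - <<'E'
from h import *
pts=[];C=[];cas=[]
for n in("scene","top","scene","top"):
    c=capture(n);C.append(c)
    for k in P:
        for d in nets.mark_of(c,k)[:1]: pts.append((P[k],d["at"]))
    cas.append(nets.mark_of(c,"cassette")[0]["at"])
a=np.array([p[0] for p in pts]);b=np.array([p[1] for p in pts])
r=least_squares(lambda l:(L2W(a,l)-b)[:,:2].ravel(),[.556,-.087,.18],loss="soft_l1",f_scale=.004)
l=r.x;print(l,np.abs(r.fun).max()); json.dump(l.tolist(),open("lane.json","w"))
print([W2L(x,l).round(4) for x in cas])
cx=np.mean([W2L(x,l) for x in cas],0)
out=[]
for c in C[:2]:
    f=cv2.resize(c["frame"][:,:,::-1],None,fx=4,fy=4,interpolation=cv2.INTER_CUBIC)
    def poly(p,col):cv2.polylines(f,[np.int32(px(c,L2W(p,l))*4+2)],True,col,1)
    for y in(-.034,.034): poly([(-.15,y,.061),(.075,y,.061)],(255,0,255))
    poly([(-.155,-.08,.006),(-.155,.082,.006),(.095,.082,.006),(.095,-.08,.006)],(255,255,0))
    poly([(x,y,z) for x,y,z in((-.145,.0375,.082),(-.145,.0626,.0885),(.02,.0626,.0885),(.02,.0375,.082))],(0,255,0))
    poly([(cx[0]+x,cx[1]+y,.091) for x,y in((-.035,-.031),(-.035,.031),(.035,.031),(.035,-.031))],(0,0,255))
    m=px(c,L2W([(-.03,0,.05)],l))[0]*4; x,y=np.int32(m); out.append(f[y-290:y+290,x-195:x+195])
cv2.imwrite("pics/ov.png",np.hstack(out))
E
```

```text
[ 0.55810221 -0.08796709  0.17536559] 0.15119730600214853
[array([-0.0628, -0.0002,  0.0417]), array([-0.064 ,  0.0017,  0.0442]), array([-0.0652, -0.0016,  0.0418]), array([-0.0615,  0.0038,  0.0423])]
```

View pics/ov.png

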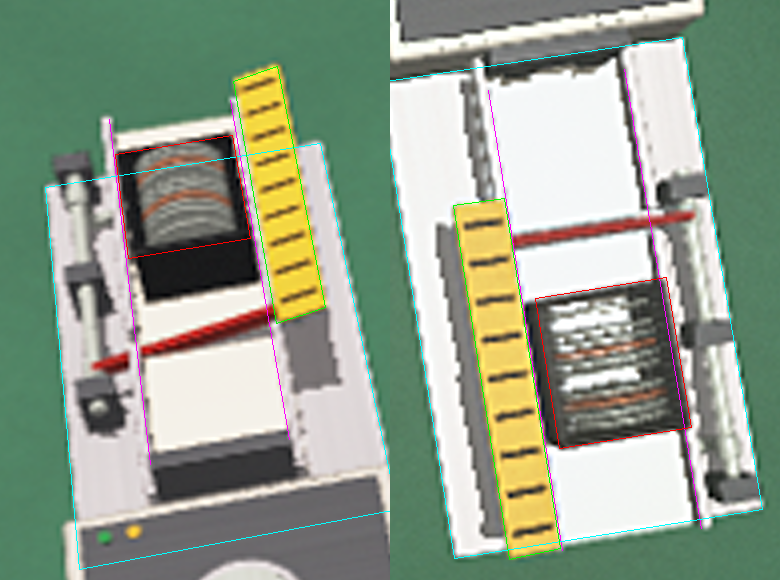

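The overlay fits to about 1 mm in both views: bar outline, guides and cassette top all match, with the cassette at lane x ≈ -64 mm. The plan is to set the jaws at 45 mm, so one finger presses the bar while the other runs inside the lane behind the cassette.

```bash
cat >> h.py <<'E'
l=json.load(open("lane.json")) if __import__("os").path.exists("lane.json") else None
def quat(sgn):
    z=sgn*np.array([-np.sin(l[2]),np.cos(l[2]),0]);x=np.array([0,0,-1.])
    return Ro.from_matrix(np.stack([x,np.cross(z,x),z],1)).as_quat()
def st(m=""):
    s=bot.read_state();print(m,round(s["clock"],2),"tcp",W2L(s["eef_pos"],l).round(4),"F",W2L(np.array(s["wrist_force"])+[l[0],l[1],0],l).round(1),"w",round(s["width"],4),flush=True)
E
python3 - <<'E'
from h import *
Y=.028
best=None
for s in(1,-1):
    q=[bot.ik(L2W((x,Y,z),l),quat(s)) for x,z in((-.122,.15),(-.122,.055),(0,.055))]
    print(s,[None if v is None else np.round(v,2) for v in q])
    if all(v is not None for v in q):
        d=np.abs(np.array(q[0])-bot.read_state()["joint_pos"]).max()
        if best is None or d<best[0]: best=(d,s)
s=best[1];json.dump(s,open("s.json","w"))
bot.move_pose(L2W((-.122,Y,.16),l),quat(s)); bot.grip(.045,20); bot.line_to(L2W((-.122,Y,.10),l)); st()
out=[]
for n in("scene","top"):
    c=capture(n);m=np.int32(px(c,L2W([(-.06,0,.08)],l))[0]);f=cv2.resize(c["frame"][:,:,::-1],None,fx=4,fy=4,interpolation=cv2.INTER_CUBIC)
    x,y=m*4; out.append(f[max(y-290,0):max(y-290,0)+580,x-195:x+195])
cv2.imwrite("pics/hover.png",np.hstack(out))
E
```

```text
1 [array([-0.44,  0.41,  1.96, -0.  ,  0.78, -2.19]), array([-0.44,  0.6 ,  2.03, -0.  ,  0.51, -2.19]), array([-0.31,  0.68,  1.73, -0.  ,  0.72, -2.06])]
-1 [array([-0.44,  0.41,  1.96, -0.  ,  0.78,  0.95]), array([-0.44,  0.6 ,  2.03, -0.  ,  0.51,  0.95]), array([-0.31,  0.68,  1.73, -0.  ,  0.72,  1.09])]
 6.58 tcp [-0.1219  0.0279  0.1   ] F [ 0.3 -0.  -0.3] w 0.0453
```

View pics/hover.png

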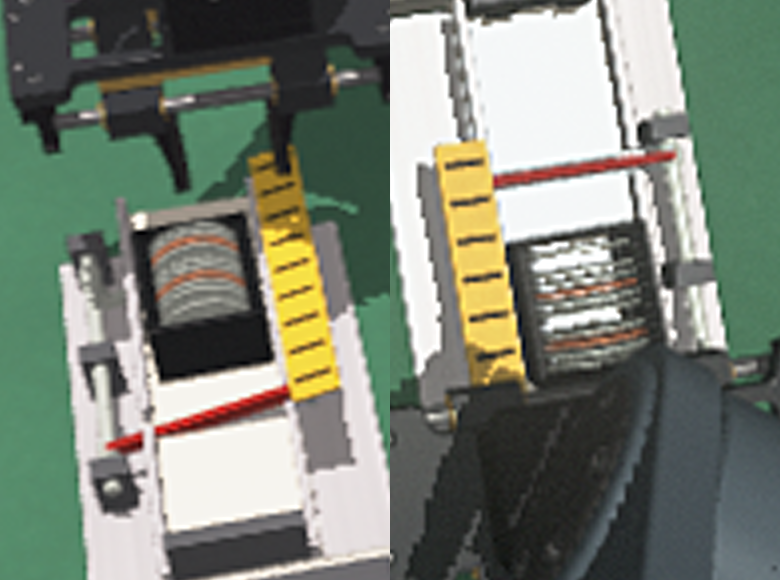

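The hover view shows the left finger tip above the bar and the right one behind the cassette, inside the lane. The tips are slender, so I'll shift 4 mm outward to centre on the bar and then press.

```bash
python3 - <<'E'
from h import *
Y=.032
bot.line_to(L2W((-.122,Y,.10),l))
print(bot.line_to(L2W((-.122,Y,.064),l),vel=.06,f_stop=25)); st("part")
print(bot.line_to(L2W((-.122,Y,.050),l),vel=.025,f_stop=9)); st("down")
out=[]
for n in("scene","top"):
    c=capture(n);m=np.int32(px(c,L2W([(-.06,0,.08)],l))[0]);f=cv2.resize(c["frame"][:,:,::-1],None,fx=4,fy=4,interpolation=cv2.INTER_CUBIC)
    x,y=m*4; out.append(f[max(y-290,0):max(y-290,0)+580,x-195:x+195])
cv2.imwrite("pics/press.png",np.hstack(out))
E
```

```text
False
part 7.68 tcp [-0.1226  0.0327  0.0637] F [0.2 3.3 6.2] w 0.0451
True
down 8.1 tcp [-0.1226  0.0332  0.0559] F [-1.5  0.  14. ] w 0.0449
```

View pics/press.png

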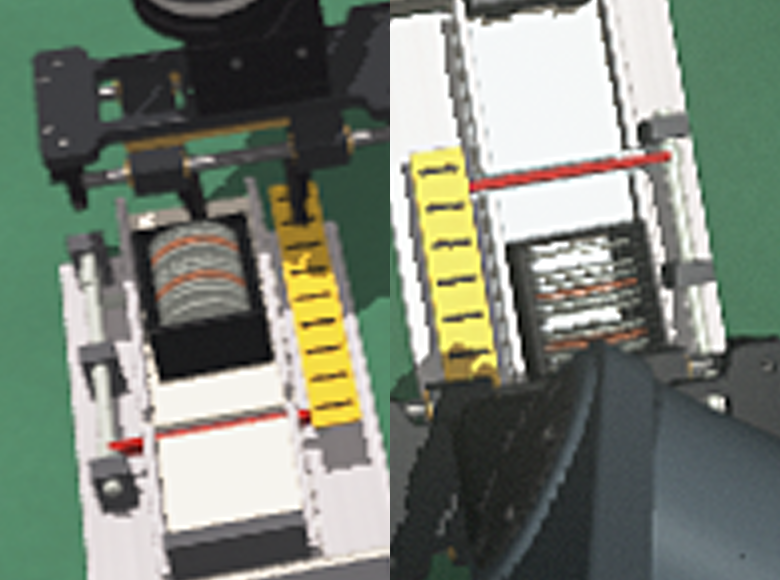

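The bar is down: 14 N with the tip at z = 55.9 mm matches the stated 56 mm, and the red leaf shows only as a thin strip in its slot. I'll slide forward in stages and watch the force.

```bash
python3 - <<'E'
from h import *
Y=.033;z=.0552
for x in(-.115,-.105,-.095,-.085,-.075):
    h=bot.line_to(L2W((x,Y,z),l),vel=.03,f_stop=15); st(x); 
    F=bot.read_state()["wrist_force"][2]
    if h: print("stop");break
    if F<11: z-=.0004
    if F>20: z+=.0004
E
```

```text
-0.115 8.49 tcp [-0.1209  0.0338  0.056 ] F [-1.8 -1.5 10.4] w 0.0448
stop
```

```bash
python3 - <<'E'
from h import *
Y=.033;z=.0554
for x in(-.117,-.112,-.105,-.095,-.085):
    h=bot.line_to(L2W((x,Y,z),l),vel=.03,f_stop=30); st((x,z)); 
    F=bot.read_state()["wrist_force"][2]
    if h: print("stop");break
    if F<11: z-=.0003
    if F>20: z+=.0003
E
```

```text
(-0.117, 0.0554) 8.79 tcp [-0.1207  0.0339  0.0557] F [-8.1 -1.6 14. ] w 0.0447
(-0.112, 0.0554) 9.11 tcp [-0.1172  0.0347  0.0556] F [-10.4  -1.3  15.3] w 0.0452
(-0.105, 0.0554) 9.49 tcp [-0.1118  0.0354  0.0555] F [-12.6  -2.   17.3] w 0.0447
(-0.095, 0.0554) 9.97 tcp [-0.1044  0.0365  0.0554] F [-16.1  -1.4  19.8] w 0.0449
(-0.085, 0.0554) 10.46 tcp [-0.0953  0.0371  0.0554] F [-16.7  -1.2  21.8] w 0.0451
```

The arm is compliant: about 10 mm of lag, some outward drift, and Fz is climbing. I'll correct these with feedback while sliding.

```bash
cat > slide.py <<'E'
from h import *
import sys
def slide(x,y,z,xend,step=.008,yref=.032,Fmax=32):
    while True:
        s=bot.read_state();a=W2L(s["eef_pos"],l);F=s["wrist_force"][2]
        if a[0]>=xend or a[0]<x-.03: break
        x+=step; y+=np.clip(.5*(yref-a[1]),-.002,.002); z+=np.clip((F-14)*.0001,-.0008,.0008)
        h=bot.line_to(L2W((x,y,z),l),vel=.035,f_stop=Fmax); st((round(x,4),round(y,4),round(z,4)))
        if h: print("stop");break
    json.dump([x,y,z],open("cmd.json","w"))
E
python3 - <<'E'
from slide import *
slide(-.085,.031,.0558,-.062)
out=[]
for n in("scene","top"):
    c=capture(n);m=np.int32(px(c,L2W([(-.03,0,.08)],l))[0]);f=cv2.resize(c["frame"][:,:,::-1],None,fx=4,fy=4,interpolation=cv2.INTER_CUBIC)
    x,y=m*4; out.append(f[max(y-290,0):max(y-290,0)+580,x-195:x+195])
cv2.imwrite("pics/mid.png",np.hstack(out))
E
```

```text
(-0.077, np.float64(0.029), np.float64(0.0566)) 10.87 tcp [-0.0812  0.0309  0.0561] F [-5.7  1.2  6.8] w 0.0451
(-0.069, np.float64(0.0295), np.float64(0.0559)) 11.25 tcp [-0.076   0.0318  0.0557] F [-11.8  -1.1  13.8] w 0.0455
(-0.061, np.float64(0.0297), np.float64(0.0558)) 11.62 tcp [-0.0683  0.0322  0.0557] F [-12.3  -0.2  15. ] w 0.0449
(-0.053, np.float64(0.0296), np.float64(0.0559)) 12.0 tcp [-0.0601  0.0321  0.0557] F [-11.4   0.9  14.8] w 0.0448
```

View pics/mid.png

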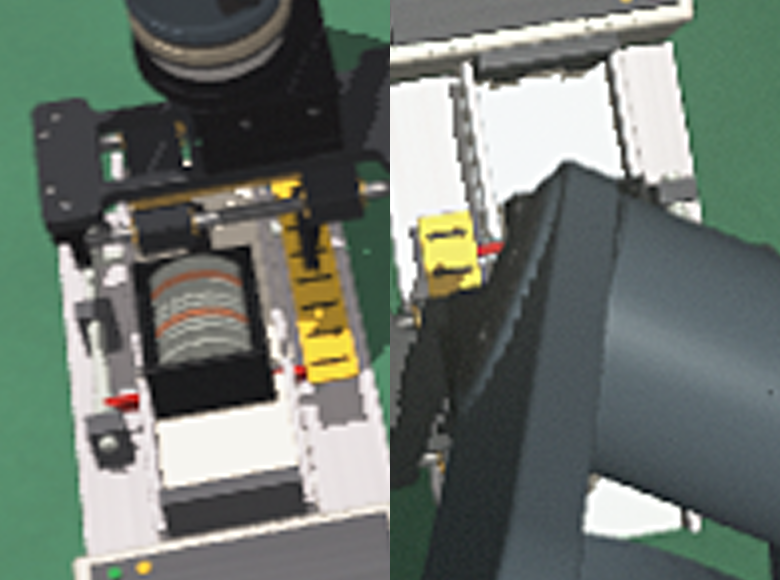

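It is working: the cassette is square in the lane, crossing the sunk gate, with the bar flat. I'll continue to the end stop.

```bash
python3 - <<'E'
from slide import *
slide(*json.load(open("cmd.json")),-.014)
slide(*json.load(open("cmd.json")),-.001,step=.004)
E
```

```text
(-0.045, np.float64(0.0295), np.float64(0.056)) 12.47 tcp [-0.0522  0.0321  0.0557] F [-11.7   0.1  14. ] w 0.0452
(-0.037, np.float64(0.0295), np.float64(0.056)) 12.85 tcp [-0.0444  0.032   0.0557] F [-12.7  -0.3  14.4] w 0.045
(-0.029, np.float64(0.0295), np.float64(0.056)) 13.22 tcp [-0.0362  0.0319  0.0557] F [-11.5  -0.3  13.8] w 0.0448
(-0.021, np.float64(0.0296), np.float64(0.056)) 13.6 tcp [-0.0283  0.0318  0.0557] F [-12.5  -0.1  14.1] w 0.0448
(-0.013, np.float64(0.0297), np.float64(0.056)) 13.97 tcp [-0.0202  0.0318  0.0557] F [-12.3   0.5  14. ] w 0.0447
(-0.005, np.float64(0.0298), np.float64(0.056)) 14.35 tcp [-0.0121  0.0317  0.0557] F [-11.3   0.7  13. ] w 0.0449
(-0.001, np.float64(0.0299), np.float64(0.0559)) 14.62 tcp [-0.0093  0.0319  0.0557] F [-13.8  -0.5  15.1] w 0.0449
(0.003, np.float64(0.03), np.float64(0.056)) 14.88 tcp [-0.0044  0.0318  0.0557] F [-11.7   0.3  14.2] w 0.0452
(0.007, np.float64(0.0301), np.float64(0.056)) 15.15 tcp [-0.0036  0.032   0.0557] F [-19.8  -2.2  17.3] w 0.045
(0.011, np.float64(0.0301), np.float64(0.0564)) 15.42 tcp [-0.0036  0.032   0.0558] F [-27.   -6.4  21.6] w 0.0451
(0.015, np.float64(0.0301), np.float64(0.0571)) 15.68 tcp [-0.0036  0.0321  0.0559] F [-34.7  -9.4  23.6] w 0.0454
(0.019, np.float64(0.03), np.float64(0.0579)) 15.95 tcp [-0.0036  0.0321  0.056 ] F [-41.4 -13.   23.3] w 0.0451
(0.023, np.float64(0.03), np.float64(0.0587)) 16.22 tcp [-0.0037  0.0322  0.0561] F [-49.4 -15.8  24. ] w 0.0448
(0.027, np.float64(0.0299), np.float64(0.0595)) 16.48 tcp [-0.0038  0.0323  0.0562] F [-55.4 -17.4  26.1] w 0.0451
```

The finger stopped hard at lane x = -3.6 mm with Fx rising, so the cassette is against the stop. I'll relax the push with the bar still held, then look.

```bash
python3 - <<'E'
from h import *
bot.line_to(L2W((.012,.030,.0562),l),vel=.05);st()
bot.line_to(L2W((.002,.031,.0553),l),vel=.04);st()
bot.line_to(L2W((-.008,.031,.0550),l),vel=.04);st()
out=[]
for n in("scene","top"):
    c=capture(n);m=np.int32(px(c,L2W([(.03,0,.08)],l))[0]);f=cv2.resize(c["frame"][:,:,::-1],None,fx=4,fy=4,interpolation=cv2.INTER_CUBIC)
    x,y=m*4; out.append(f[max(y-290,0):max(y-290,0)+580,x-195:x+195])
    for d in nets.mark_of(c,"cassette")[:1]: print(n,W2L(d["at"],l).round(4),d["p"])
cv2.imwrite("pics/home.png",np.hstack(out))
E
```

```text
16.94 tcp [-0.0036  0.0319  0.0558] F [-28.8  -6.4  23. ] w 0.0453
 17.34 tcp [-0.0036  0.032   0.0557] F [-10.2   0.   16.4] w 0.0451
 17.74 tcp [-0.0061  0.0305  0.0561] F [1.3 2.9 8.4] w 0.0449
scene [ 0.0406 -0.0042  0.0417] 0.59
```

View pics/home.png

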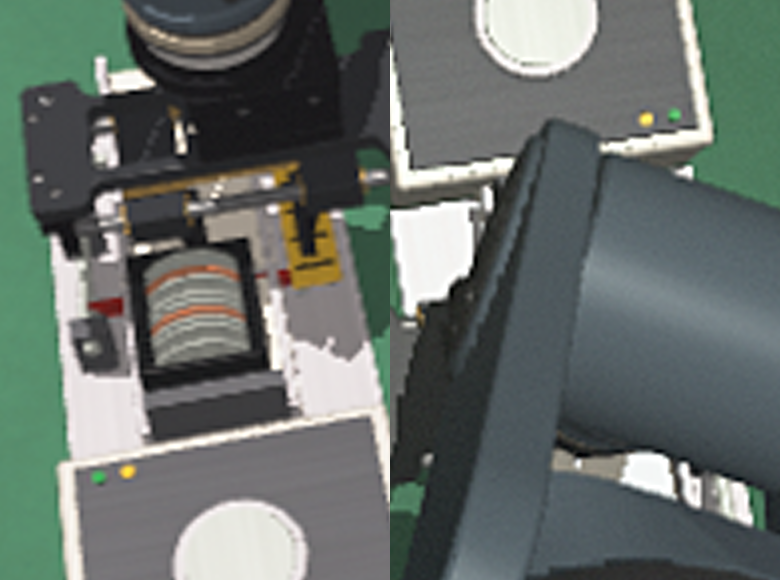

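It is home: the front wall meets the end stop with no visible gap. I'm letting the bar up gently, straight up and slightly backwards, then withdrawing.

```bash
python3 - <<'E'
from h import *
bot.line_to(L2W((-.012,.031,.0550),l),vel=.03);st()
bot.line_to(L2W((-.012,.031,.100),l),vel=.06);st()
bot.line_to(L2W((-.012,.031,.20),l),vel=.15);st()
q=np.array(bot.read_state()["tool_rot"])
bot.move_pose([.30,.38,.30],q);st()
out=[]
for n in("scene","top"):
    c=capture(n);m=np.int32(px(c,L2W([(.03,0,.08)],l))[0]);f=cv2.resize(c["frame"][:,:,::-1],None,fx=4,fy=4,interpolation=cv2.INTER_CUBIC)
    x,y=m*4; out.append(f[max(y-290,0):max(y-290,0)+580,x-195:x+195])
    for k in("cassette","bar_rear","bar_front"):
        for d in nets.mark_of(c,k)[:1]: print(n,k,W2L(d["at"],l).round(4),round(d["p"],2))
    for k in("spare","bottle","coinbox","tweezers"):
        for d in nets.mark_of(c,k)[:1]: print(n,k,np.round(d["at"],4))
cv2.imwrite("pics/end.png",np.hstack(out))
E
```

```text
18.23 tcp [-0.0087  0.0297  0.0562] F [3.9 1.9 7.5] w 0.0453
 19.12 tcp [-0.0127  0.0315  0.0995] F [ 0.  -0.3 -0.7] w 0.0453
 19.94 tcp [-0.0127  0.0314  0.1992] F [-0.5 -0.3 -1.4] w 0.0451
 21.79 tcp [-0.1719  0.5053  0.2997] F [-0.2  0.6 -0.6] w 0.0449
scene cassette [ 0.0386 -0.0033  0.0398] 0.58
scene bar_rear [-0.1412  0.051   0.0854] 0.84
scene bar_front [0.0213 0.0535 0.087 ] 0.97
scene spare [0.4337 0.0787 0.0005]
scene bottle [ 0.653  -0.2997 -0.0007]
scene coinbox [0.592  0.1049 0.0024]
scene tweezers [ 0.4747 -0.2998  0.002 ]
top cassette [ 0.0438 -0.0019  0.0454] 0.63
top bar_rear [-0.1406  0.0518  0.0856] 0.65
top bar_front [0.0201 0.0501 0.0879] 0.94
top spare [0.4327 0.0715 0.0023]
top bottle [ 0.6522 -0.3014  0.0016]
top coinbox [ 0.594   0.1004 -0.0027]
top tweezers [ 0.4767 -0.2965  0.0011]
```

View pics/end.png

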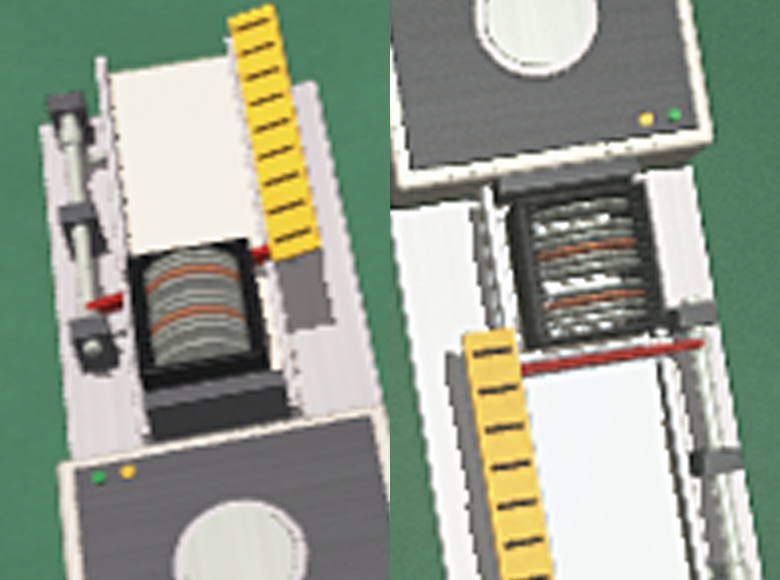

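The cassette is home against the stop. The red gate is fully up behind it with a visible gap, the bar top reads about 85 mm, and the bystanders haven't moved.

```bash
python3 -c "
from workcell import hand_in
hand_in()"
```

```text
the job is handed in; nothing more can be done
```

The cassette is loaded and the job is handed in, at about 22 s on the robot's clock. With the jaws open 45 mm, one fingertip held the yellow bar down while the other slid the cassette over the sunk gate to the end stop. I then backed off about 5 mm and let the bar up.

**Home position:** The push stopped hard at the end stop. The final picture shows no gap in front of the cassette. The top camera put its origin at lane x = 43.8 mm, against 44 mm nominal. The scene camera read 38.6 mm, but the visible contact and the hard stop support the top camera.

**Gate:** While I pushed, the bar stayed at z ≈ 56 mm, its fully down height. Afterwards its top read 85–88 mm, so the gate is fully up, and the picture shows it clear behind the cassette.

**Bystanders:** All four are within measurement noise of where they started.

**What went less well:**
- **Force at the stop:** My loop kept pushing after contact, and the push built up to about 55 N along the lane before I relaxed it. That is below the 120 N wrist limit.
- **Bar pressure:** The force on the bar dipped once to 6.8 N, before the cassette reached the gate, but the bar stayed down.

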